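# Load the sheet into the drying rack

### The job

Take the wider of the two loose metal sheets by its post and slide it, lip first, from the front onto the middle pair of rails of the small steel rack, above the sheet that is already in there. Push it fully home to the back stop, resting level on both rails, and let go; leave the narrower sheet where it lies.

Things in the scene. Friction and masses are not known exactly. Their poses are not given: they have to be found in the camera images.
- rack: Steel rack fixed to the bench, open front towards the robot: two side plates 124 mm high, 130 mm apart inside, with three pairs of rails, upper faces 24, 70, 116 mm above the bench. Rails: 24 mm wide, 3 thick, 82 mm free between a pair, from x = -35 (front) to 70 mm. Lowest pair holds a fixed sheet like the wide one, with rings; the others are empty. Origin on the bench; x into the rack, z up.
- middle_home (a point): Point 70 mm above the rack's origin, axes as the rack's: where the wide sheet's origin lies when it rests on the middle rails, centred, its back edge against the back stop (two upright bars, faces at x = 70 mm) and its x along the rack's. The post then stands in front of the rack, its middle 21 mm ahead of the rails. The lowest sheet's post reaches 62 mm above the bench.
- wide_sheet: Loose aluminium sheet, 110 mm wide (y), 140 deep (x), 3 thick, about 120 g, flat on the bench. 9 mm lip along its back edge (+x). Upright square post to hold it by near the front edge: 22 x 22 mm, faces square to the sheet, centred at x = -56 mm, top 38 mm above the underside. Origin: centre of the underside; x from post to lip, z up. The one to load; it has 10 mm play to each side plate.
- wide_post (a point): Middle of the top of the wide sheet's post: 56 mm towards the front from the sheet's origin and 38 mm above its underside; axes as the sheet's.
- narrow_sheet: Loose aluminium sheet, 70 mm wide (y), 140 deep (x), 3 thick, about 90 g, flat on the bench. 9 mm lip along its back edge (+x). Upright square post to hold it by near the front edge: 22 x 22 mm, faces square to the sheet, centred at x = -56 mm, top 38 mm above the underside. Origin: centre of the underside; x from post to lip, z up. Too narrow for the rails; to be left alone.

How it is judged:
By the outcome, as a careful person would: the job done as asked, in the order asked, and still so for the second after the job is handed in, with the robot touching nothing.
It also fails if it takes over 40 s, if anything falls off the work surface, if the arm or the gripper's body presses on something with over 40 N, if the wrist force passes 120 N, or if a joint passes its speed limit or range.

### The arm

A 7-joint arm with a two-finger parallel gripper is mounted at the origin on a cart in front of the work surface, level with it; the furniture and walls round the work are solid. World frame = base frame: x ahead of the robot, y to its left, z up, the work surface at z = 0. Lengths are in m, angles in rad, forces in N, time in s.
With the tool pointing down it reaches from about 0.35 to 0.9 m from the base axis. Payload 8.1 kg.
Tool frame: the origin (TCP) lies where the fingers leave the gripper's body, on its centre line; the fingertips stand 66 mm ahead of it and the grasp point (between the pads) lies 47 mm ahead of it (arm.tip_reach is the distance from the TCP to the fingertips, in m); z points along the fingers, y is the direction in which the jaws open and shut (so a half turn about z gives the same grasp; the last joint's range is limited). The gripper opens to 92 mm and grips with 3 to 60 N. Pads are 19 mm wide; open, the fingers measure 130 mm over their backs; the gripper's body (75 mm by 190 mm) begins 47 mm behind the grasp point.
Start: joints at [-1.412, 0.434, 0.025, 1.573, -0.012, 1.134, -0.075], TCP at [0.162, 0.604, 0.292] pointing down, gripper open.
Joint ranges: [-2.62, 2.62], [-0.44, 2.09], [-1.27, 1.32], [0.08, 2.57], [-1.32, 4.46], [0.12, 2], [-2.74, 2.74]. Speed limits (rad/s): [2.22, 2.22, 3.01, 3.01, 3.14, 3.14, 3.14].

### API

Orientations are given as a rotation vector (axis times angle).
In Python, from cell import arm gives the robot as it stands.
- The arm moves only by the tool carry_out, never from a script. Its argument "plan" is a list of rows, each a list of 5 numbers: the shift along the world's x, y, z in cm, then the turn about the world's z in rad, then the finger opening in cm, from 0 to 9.18. In form: [[tx, ty, tz, spin, fingers], ...]. A call has 1 to 20 rows; each row is the pose to reach, as a shift and turn from the pose measured when the call began; what a row does not reach only later rows make up. A row lasts 1/10 s, in which the tool goes at most 50 mm and 8.59 degrees, less where a joint would pass 70% of its speed; a pose out of reach is approached as far as the arm can. A call with a gripper value outside its range is refused whole. The fingers move at their own pace and stop on an object; "squeeze" is the grip in N (left out, the last holds). Time passes only in rows, so rows that repeat a pose let the fingers close. It gives the time, the measured TCP pose, the force and the opening at its end, in the units of the state.
- arm.observe(): the state, without advancing time (a new reading comes with each control period).
- arm.get_image(name): name is "scene" or "top" or "wrist"; returns (picture, depth): 420x560x3 uint8, red, green, blue; 420x560 float32, m along the optical axis (not along the pixel's ray), 0 where there is no reading.
- arm.get_calibration(name): a dict with "intrinsics" (3x3 intrinsics, pixels), "D" ([k1, k2, p1, p2, k3] as OpenCV has them; the pictures are not rectified), "rvec" (rotation vector, rad) and "tvec" (3), from world to camera coordinates, as OpenCV has them; the wrist camera has in their place "tool_from_camera" (4x4, takes a point from camera to tool coordinates, whose origin is the TCP and whose axes are the flange's). Camera axes: x right, y down, z forward; pixel columns grow to the right and rows downward; lengths in m; the calibration is good to about 2 mm. A picture is of the moment at which its call begins: read the wrist's pose just before it. get_calibration takes no time and is no camera call.
- arm.sign_off(): hands the job in, once; it reports no verdict.
The state is a dict: "clock": time; "joints": joint angles; "dq": joint speeds; "joint_efforts": joint torques, N m; "position": TCP position; "ee_rot": TCP orientation; "force": force on the tool from outside, world axes, zero at the start; "ft_torque": the same for the moment, N m; "width": opening from 0.0 (shut) to 1.0 (fully open).
Only numpy, scipy, OpenCV 4.12 (cv2) and the standard library are available. Lean on these libraries where they do the work, as an engineer would, in place of code of your own. Each camera call takes 0.05 s, during which the arm holds its last target. There are 200 camera calls.

## Working session

There is one attempt and no reset: what is moved stays moved. The work goes in short steps, Python scripts to look and compute and a tool call to move; the robot and the scene stay as the last step left them, time stands still between calls to the robot, and variables do not carry over. Pictures are saved under pics/ and viewed, about 8 in all and at most 12, crops included, and the job is handed in when it is done.

Besides the shell and the picture viewer there is one more tool, called after ">>>" in YAML: its name, and indented under it one key for each argument. carry_out: Moves the arm, as the interface text tells. Its arguments: {"type":"object","properties":{"plan":{"type":"array"},"squeeze":{"type":"number"}},"required":["plan"]}

```bash
mkdir -p pics
cat > h.py <<'E'
from cell import arm
import numpy as np, cv2
from scipy.spatial.transform import Rotation as R
def cam(n,s=None):
    c=arm.get_calibration(n);K=np.array(c["intrinsics"]);D=np.array(c["D"])
    if "rvec" in c:
        r=R.from_rotvec(np.ravel(c["rvec"])).as_matrix().T; return K,D,r,-r@np.ravel(c["tvec"])
    T=np.array(c["tool_from_camera"]);r=R.from_rotvec(s["ee_rot"]).as_matrix()
    return K,D,r@T[:3,:3],r@T[:3,3]+np.array(s["position"])
def shot(n,f=None):
    s=arm.observe();C=cam(n,s);im,d=arm.get_image(n)
    if f: cv2.imwrite("pics/"+f,im[:,:,::-1])
    return im,d,C
def rays(uv,C):
    p=cv2.undistortPoints(np.array(uv,float).reshape(-1,1,2),C[0],C[1]).reshape(-1,2)
    return np.c_[p,np.ones(len(p))]@C[2].T
def plane(uv,C,z):
    r=rays(uv,C);return C[3]+r*((z-C[3][2])/r[:,2])[:,None]
def cloud(d,C):
    h,w=d.shape;u,v=np.meshgrid(np.arange(w),np.arange(h))
    return (rays(np.c_[u.ravel(),v.ravel()],C)*d.ravel()[:,None]+C[3]).reshape(h,w,3)
E
python3 - <<'E'
from h import *
for n in("top","scene"):
    im,d,C=shot(n,n+"0.png");np.savez("pics/"+n+"0.npz",im=im,d=d,K=C[0],D=C[1],r=C[2],t=C[3]);print(n,C[3],C[2][:,2])
print(arm.observe())
E
```

```text
top [0.41408904 0.10819323 1.22848533] [ 0.10381756  0.00297439 -0.99459191]
scene [ 0.20500315 -0.3198749   0.72965786] [ 0.38995065  0.52373534 -0.75739011]
{'clock': 0.1, 'joints': array([-1.41157856,  0.43515982,  0.02495901,  1.57402735, -0.01157798,
        1.13397541, -0.07511803]), 'dq': array([-0.00216993, -0.00214001, -0.0010928 , -0.00274025, -0.00025837,
        0.00106437, -0.00102646]), 'joint_efforts': array([ 3.91089125e-03, -6.69126248e+01,  9.88272429e-01, -3.15147686e+01,
       -6.05600886e-02,  3.74614948e-02,  3.76307685e-05]), 'position': array([0.16171875, 0.60333184, 0.29151094]), 'ee_rot': array([-4.10184476e-01, -3.11465570e+00,  2.23798731e-03]), 'force': array([-0.26028058,  0.72946164, -0.16125446]), 'ft_torque': array([-0.02682744, -0.03442626, -0.00235886]), 'width': 1.0016130378527894}
```

View pics/top0.png

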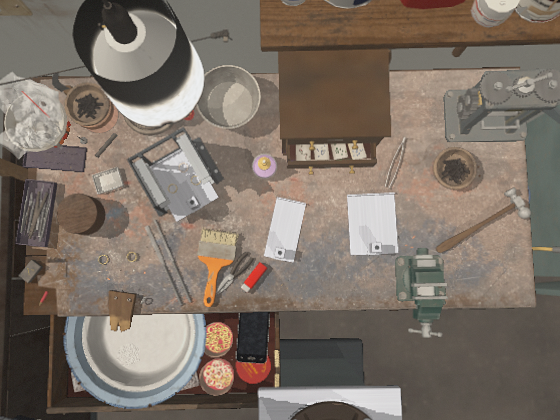

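View pics/scene0.png

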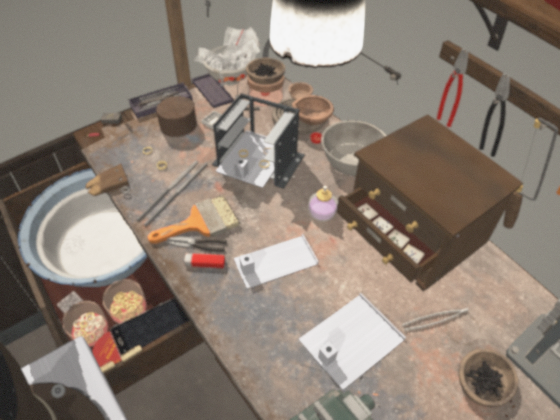

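The top view shows the wide sheet at about (372,224), with its post at (377,247). The narrow sheet is at (285,230), and the rack at (175,175) is rotated, its open front facing lower right. A lamp hangs near (140,70).

Run:
```python
from h import *
z=np.load("pics/top0.npz");im,d=z["im"],z["d"];C=(z["K"],z["D"],z["r"],z["t"])
P=cloud(d,C)
for n,(u,v) in dict(base=(330,400),bench=(330,270),lamp=(150,90),bowl=(230,90),cab=(335,90),vise=(420,270),drawerfront=(335,150),rackin=(185,195)).items(): print(n,P[v,u].round(3))
hsv=cv2.cvtColor(im,cv2.COLOR_RGB2HSV)
w=((hsv[...,2]>165)&(hsv[...,1]<40)).astype(np.uint8)
w[:, :]*= 1
cs,_=cv2.findContours(cv2.morphologyEx(w,cv2.MORPH_CLOSE,np.ones((5,5))),cv2.RETR_EXTERNAL,cv2.CHAIN_APPROX_NONE)
for c in cs:
    x,y=c.reshape(-1,2).mean(0)
    if cv2.contourArea(c)>600 and 255<x<410 and 180<y<270:
        X=plane(c.reshape(-1,2),C,.003)[:,:2]
        print("sheet",x,y,cv2.minAreaRect((X*1000).astype(np.float32)))
# posts: points 30..45mm high near sheets
for nm,(a,b,c_,e) in dict(wide=(345,400,190,260),nar=(262,308,195,265)).items():
    q=P[c_:e,a:b].reshape(-1,3);m=(q[:,2]>.028)&(q[:,2]<.05);print(nm,m.sum(),np.median(q[m],0) if m.any() else 0)
q=P[120:225,120:230].reshape(-1,3)
m=(q[:,2]>.105)&(q[:,2]<.14);print("rack hi",m.sum(),np.histogram(q[:,2],np.arange(-.01,.2,.01)))
np.save("pics/P.npy",P)
big=cv2.resize(im[115:270,115:265],None,fx=4,fy=3.8,interpolation=2)
# height map crop next to it
cv2.imwrite("pics/rack_crop.png",big[:,:,::-1])
```

```text
base [ 0.125 -0.002 -0.002]
bench [ 0.413 -0.011 -0.001]
lamp [0.704 0.306 0.406]
bowl [0.844 0.213 0.001]
cab [ 0.779 -0.016  0.173]
vise [ 0.41  -0.197  0.074]
drawerfront [ 0.678 -0.024  0.069]
rackin [0.59  0.317 0.025]
sheet 284.41954022988506 229.40804597701148 ((509.1620178222656, 91.76625061035156), (70.85266876220703, 142.9486541748047), 76.18075561523438)
sheet 375.914089347079 217.3024054982818 ((537.3005981445312, -110.98536682128906), (112.86780548095703, 202.07540893554688), 89.08995056152344)
wide 105 [ 0.46192489 -0.11132844  0.03806779]
nar 95 [0.45320271 0.10324063 0.03802103]
rack hi 1684 (array([1564, 4705,  317, 2016,  485,   30,   84,  185,  135,   21,   20,
         27, 1173,  496,    2,    0,    0,    0,    0,    0]), array([-0.01,  0.  ,  0.01,  0.02,  0.03,  0.04,  0.05,  0.06,  0.07,
        0.08,  0.09,  0.1 ,  0.11,  0.12,  0.13,  0.14,  0.15,  0.16,
        0.17,  0.18,  0.19]))
```

View pics/rack_crop.png

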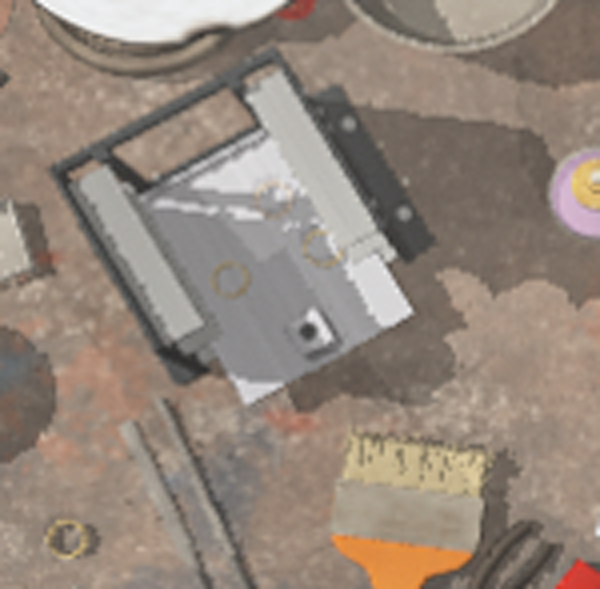

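Run:
```python
from h import *
z=np.load("pics/top0.npz");im,d=z["im"],z["d"];C=(z["K"],z["D"],z["r"],z["t"])
P=np.load("pics/P.npy")
hsv=cv2.cvtColor(im,cv2.COLOR_RGB2HSV)
sub=np.zeros(d.shape,bool);sub[120:225,125:225]=1
m=(sub&(P[...,2]>.109)&(P[...,2]<.121)&(hsv[...,2]>110)).astype(np.uint8)
n,l,st,_=cv2.connectedComponentsWithStats(m)
rc=[]
for i in range(1,n):
    if st[i,4]>100:
        v,u=np.nonzero(l==i);X=plane(np.c_[u,v],C,.116)[:,:2];r=cv2.minAreaRect((X*1000).astype(np.float32));print("rail",st[i],r,P[l==i][:,2].mean());rc.append(r)
# lowest sheet: post top 62mm
m=sub&(P[...,2]>.056)&(P[...,2]<.067);q=P[m];print("low post",m.sum(),np.median(q,0))
v,u=np.nonzero(m);X=plane(np.c_[u,v],C,.062);print(X.mean(0),u.mean(),v.mean())
# lamp extent
L=P[0:130,70:215].reshape(-1,3);L=L[L[:,2]>.2];print("lamp",L.min(0),L.max(0),np.percentile(L,[2,98],axis=0))
for lo in np.arange(.2,.8,.05):
    q=L[(L[:,2]>=lo)&(L[:,2]<lo+.05)]
    if len(q)>10: print(round(lo,2),len(q),q.min(0).round(3),q.max(0).round(3))
# posts refine
for nm,(a,b,c_,e) in dict(wide=(345,400,190,262),nar=(262,308,195,265)).items():
    s=np.zeros(d.shape,bool);s[c_:e,a:b]=1;m=s&(P[...,2]>.033)&(P[...,2]<.043)
    v,u=np.nonzero(m);X=plane(np.c_[u,v],C,.038)[:,:2];print(nm,X.mean(0),cv2.minAreaRect((X*1000).astype(np.float32)))
# wide sheet rows only: exclude drawer etc.
w=((hsv[...,2]>165)&(hsv[...,1]<40)).astype(np.uint8);w[:192]=0;w[262:]=0;w[:,:340]=0;w[:,405:]=0
c=max(cv2.findContours(cv2.morphologyEx(w,cv2.MORPH_OPEN,np.ones((5,5))),0,1)[0],key=cv2.contourArea)
print("wide",cv2.minAreaRect((plane(c.reshape(-1,2),C,.003)[:,:2]*1000).astype(np.float32)))
```

```text
rail [176 133  35  48 544] ((658.8484497070312, 285.6670837402344), (109.83061981201172, 24.10011100769043), 29.0546817779541) 0.11648060188127793
rail [133 158  34  47 525] ((607.5277099609375, 377.6858215332031), (107.215087890625, 23.461883544921875), 29.60957145690918) 0.1163563167232556
low post 137 [0.57075109 0.29570865 0.062739  ]
[0.58868178 0.30311076 0.062     ] 188.5182481751825 193.36496350364965
lamp [0.41408904 0.10819323 0.20011065] [0.90357208 0.51261284 1.22848533] [[0.69334246 0.23042928 0.22581884]
 [0.90156537 0.41654659 0.51338537]]
0.2 600 [0.69  0.221 0.2  ] [0.904 0.513 0.25 ]
0.25 1740 [0.689 0.215 0.25 ] [0.903 0.492 0.3  ]
0.3 1600 [0.693 0.213 0.3  ] [0.903 0.474 0.35 ]
0.35 3142 [0.695 0.249 0.35 ] [0.865 0.418 0.4  ]
0.4 5664 [0.698 0.251 0.4  ] [0.856 0.414 0.45 ]
0.45 637 [0.701 0.255 0.45 ] [0.829 0.41  0.5  ]
0.5 512 [0.763 0.316 0.5  ] [0.795 0.349 0.547]
wide [ 0.46111243 -0.11200401] ((461.0501708984375, -111.60379791259766), (22.33791732788086, 20.080297470092773), 88.86809539794922)
nar [0.45360805 0.10408967] ((453.6919250488281, 104.31964874267578), (21.176122665405273, 21.119020462036133), 74.79745483398438)
wide ((519.1256713867188, -110.99645233154297), (142.00552368164062, 109.74032592773438), 1.5482077598571777)
```

Run:
```python
from h import *
P=np.load("pics/P.npy").reshape(-1,3)
print("max heights mm; rows x, cols y from -.14 to -.24 step .01")
for x in np.arange(.36,.56,.01):
    print(round(x,2),[int(1000*max([p for p in P[(abs(P[:,0]-x-.005)<.005)&(abs(P[:,1]+.145+.01*k)<.005)][:,2]],default=-.001)) for k in range(-1,11)])
```

```text
max heights mm; rows x, cols y from -.14 to -.24 step .01
0.36 [6, 4, 14, 15, 20, 54, 55, 57, 55, 53, 55, 49]
0.37 [5, 4, 14, 16, 93, 94, 93, 93, 94, 92, 94, 97]
0.38 [6, 5, 15, 17, 91, 93, 92, 94, 91, 94, 93, 92]
0.39 [4, 6, 13, 16, 27, 93, 91, 91, 93, 91, 90, 89]
0.4 [3, 5, 12, 14, 25, 92, 90, 91, 92, 93, 92, 88]
0.41 [3, 6, 12, 15, 41, 73, 74, 74, 73, 74, 74, 70]
0.42 [5, 4, 12, 18, 18, 66, 71, 71, 70, 72, 67, 64]
0.43 [3, 4, 14, 21, 18, 65, 68, 68, 67, 68, 66, 61]
0.44 [6, 6, 5, 10, 11, 14, 54, 57, 54, 54, 50, 12]
0.45 [4, 7, 6, 6, 3, 8, 50, 56, 56, 51, 6, 3]
0.46 [7, 5, 8, 7, 6, 3, 5, 4, 3, 4, 5, 5]
0.47 [7, 6, 9, 8, 10, 4, 4, 5, 4, 5, 4, 5]
0.48 [6, 7, 6, 6, 3, 8, 4, 5, 3, 4, 6, 4]
0.49 [7, 8, 9, 5, 5, 6, 11, 3, 5, 4, 5, 6]
0.5 [7, 10, 7, 5, 4, 4, 4, 5, 6, 8, 4, 7]
0.51 [10, 6, 8, 6, 5, 4, 5, 5, 3, 4, 3, 6]
0.52 [9, 7, 10, 6, 5, 5, 5, 6, 5, 5, 6, 5]
0.53 [8, 8, 8, 5, 5, 5, 5, 7, 3, 7, 6, 6]
0.54 [6, 6, 7, 7, 5, 6, 6, 5, 5, 5, 5, 3]
0.55 [6, 7, 8, 6, 5, 5, 5, 3, 4, 4, 5, 5]
0.56 [10, 8, 7, 9, 4, 4, 5, 4, 10, 6, 5, 5]
```

>>> carry_out:
  plan:
    - [28,-35,2,0.276,9]
    - [28,-35,2,0.276,9]
    - [28,-35,2,0.276,9]
    - [28,-35,2,0.276,9]
    - [28,-35,2,0.276,9]
    - [28,-35,2,0.276,9]
    - [28,-35,2,0.276,9]
    - [28,-35,2,0.276,9]
    - [28,-35,2,0.276,9]
    - [30.1,-71.5,-9,0.276,6]
    - [30.1,-71.5,-9,0.276,6]
    - [30.1,-71.5,-9,0.276,6]
    - [30.1,-71.5,-9,0.276,6]
    - [30.1,-71.5,-9,0.276,6]
    - [30.1,-71.5,-9,0.276,6]
    - [30.1,-71.5,-9,0.276,6]
    - [30.1,-71.5,-9,0.276,6]
    - [30.1,-71.5,-9,0.276,6]
    - [30.1,-71.5,-9,0.276,6]
    - [30.1,-71.5,-9,0.276,6]
  squeeze: 60

```text
clock: 2.1
position: [0.4628, -0.1105, 0.2016]
ee_rot: [-0.024, 3.141, -0.001]
force: [0.1, -0.4, 0.6]
width: 0.654
```

Run:
```python
from h import *
print(arm.observe()["joints"].round(2))
im,d,C=shot("wrist","w1.png");P=cloud(d,C)
m=(P[...,2]>.033)&(P[...,2]<.043)&(abs(P[...,0]-.462)<.03)&(abs(P[...,1]+.111)<.03)
v,u=np.nonzero(m)
if len(v):
    X=plane(np.c_[u,v],C,.038)[:,:2];print(len(v),cv2.minAreaRect((X*1000).astype(np.float32)))
m=((P[...,2]<.015)&(cv2.cvtColor(im,cv2.COLOR_RGB2HSV)[...,2]>165)).astype(np.uint8)
c=max(cv2.findContours(m,0,1)[0],key=cv2.contourArea)
print(cv2.minAreaRect((plane(c.reshape(-1,2),C,.003)[:,:2]*1000).astype(np.float32)))
```

```text
[-0.14  0.31  0.33  2.06 -0.14  0.8   1.85]
715 ((459.79705810546875, -111.40615844726562), (21.991201400756836, 21.781234741210938), 0.8984018564224243)
((507.3924560546875, -108.0916748046875), (122.46622467041016, 112.7723159790039), 1.3715722560882568)
```

View pics/w1.png

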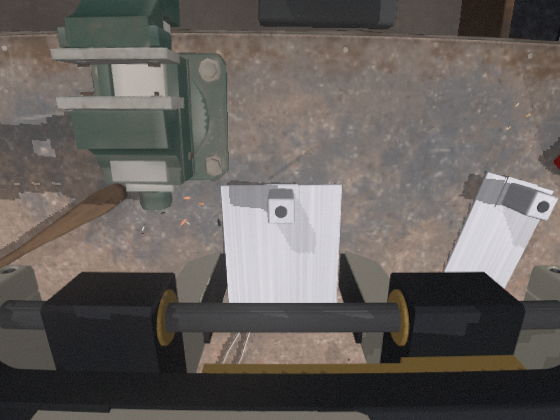

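The wrist view shows the post at (281,206). That is (0.460, −0.111) with yaw about 0.02, which agrees with the top view. The vise is clear to the left.

>>> carry_out:
  plan:
    - [-0.1,-0.1,-4,0,6]
    - [-0.1,-0.1,-8,0,6]
    - [-0.1,-0.1,-10.5,0,6]
    - [-0.1,-0.1,-11.5,0,6]
    - [-0.1,-0.1,-12.3,0,6]
    - [-0.1,-0.1,-12.3,0,6]
    - [-0.1,-0.1,-12.3,0,6]
    - [-0.1,-0.1,-12.3,0,6]

```text
clock: 2.95
position: [0.4627, -0.1113, 0.0797]
ee_rot: [-0.026, 3.139, -0.001]
force: [0.5, 0.2, 0.6]
width: 0.649
```

>>> carry_out:
  plan:
    - [0,0,0,0,1.5]
    - [0,0,0,0,1.5]
    - [0,0,0,0,1.5]
    - [0,0,0,0,1.5]
    - [0,0,0,0,1.5]
    - [0,0,0,0,1.5]
    - [0,0,0,0,1.5]
  squeeze: 60

```text
clock: 3.65
position: [0.4626, -0.1113, 0.0797]
ee_rot: [-0.026, 3.139, -0.001]
force: [-0.1, -0.2, 1.4]
width: 0.233
```

>>> carry_out:
  plan:
    - [0,0,2,0,1.5]
    - [0,0,5,0,1.5]
    - [0,0,8,0,1.5]
    - [0,0,12,0,1.5]
    - [0,3,12,0.05,1.5]
    - [0,7,12,0.1,1.5]
    - [0,11,12,0.17,1.5]
    - [0,15,12,0.24,1.5]
    - [0,19,12,0.31,1.5]
    - [0,23,12,0.38,1.5]
    - [0,27,12,0.44,1.5]
    - [-0.3,31,12,0.49,1.5]
    - [-0.5,33.5,12,0.49,1.5]
    - [-0.5,34.5,12,0.49,1.5]
    - [-0.5,34.5,12,0.49,1.5]
    - [-0.5,34.5,12,0.49,1.5]

```text
clock: 5.25
position: [0.4577, 0.2321, 0.1995]
ee_rot: [-0.784, 3.04, -0.002]
force: [0.5, -0.4, -1.3]
width: 0.235
```

Run:
```python
from h import *
s=arm.observe();print(s["position"],s["ee_rot"],s["force"],s["width"],s["joints"].round(2))
im1,d,C=shot("scene");im2,d2,C2=shot("top")
cv2.imwrite("pics/s2.png",np.hstack([im1[60:360,100:500],im2[80:380,60:460]])[:,:,::-1])
P=cloud(d2,C2);hsv=cv2.cvtColor(im2,cv2.COLOR_RGB2HSV)
m=(P[...,2]>.09)&(P[...,2]<.15)&(P[...,0]<.62)&(P[...,1]<.4)&(P[...,1]>.12)&(hsv[...,1]<40)&(hsv[...,2]>120)
q=P[m];print(len(q))
x=np.array([np.cos(.509),np.sin(.509)]);y=np.array([-x[1],x[0]])
o=s["position"][:2];a=(q[:,:2]-o)@x;b=(q[:,:2]-o)@y
for k in np.arange(.03,.15,.02):
    j=(a>=k)&(a<k+.02)
    if j.sum()>5: print(round(k,2),j.sum(),np.median(q[j,2]).round(4),b[j].min().round(3),b[j].max().round(3))
```

```text
[0.45769544 0.23209388 0.19945379] [-7.84488216e-01  3.04043958e+00 -2.33283135e-03] [ 0.48682108 -0.418367   -1.30961388] 0.23539803176843585 [-0.67  0.36  0.12  1.96 -0.05  0.82  1.56]
830
0.03 23 0.1236 -0.057 -0.045
0.05 72 0.1234 -0.057 -0.037
0.07 93 0.1228 -0.057 -0.035
0.09 104 0.1236 -0.057 -0.033
0.11 123 0.1248 -0.057 0.052
0.13 23 0.1156 -0.064 0.072
```

View pics/s2.png

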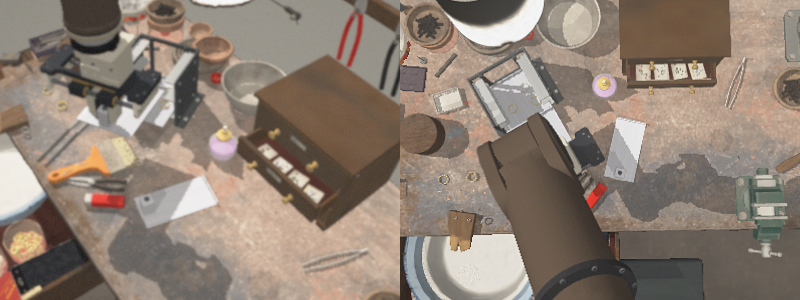

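Sheet is held level (top at z≈0.1235 along its length) and aligned in front of the rack. I'll lower it and start inserting.

>>> carry_out:
  plan:
    - [-0.1,0.1,-2,0,1.5]
    - [-0.1,0.1,-4,0,1.5]
    - [-0.1,0.1,-4.3,0,1.5]
    - [-0.1,0.1,-4.3,0,1.5]
    - [1.6,1.1,-4.3,0,1.5]
    - [3.4,2.0,-4.3,0,1.5]
    - [5.1,3.0,-4.3,0,1.5]
    - [6.9,4.0,-4.3,0,1.5]
    - [6.9,4.0,-4.3,0,1.5]

```text
clock: 6.25
position: [0.5297, 0.2729, 0.158]
ee_rot: [-0.781, 3.037, -0.001]
force: [-0.5, -0.5, -0.9]
width: 0.239
```

Run:
```python
from h import *
s=arm.observe();print(s["position"],s["force"],s["ft_torque"],s["width"])
im,d,C=shot("top");im1,_,_=shot("scene");iw,_,_=shot("wrist")
cv2.imwrite("pics/s3.png",np.hstack([cv2.resize(im[110:250,110:250],(400,400)),cv2.resize(im1[60:220,180:340],(400,400))])[:,:,::-1])
```

```text
[0.52965701 0.27285138 0.15804442] [-0.49342734 -0.45402332 -0.93478692] [0.06444626 0.11631789 0.03614778] 0.23868652815596889
```

View pics/s3.png

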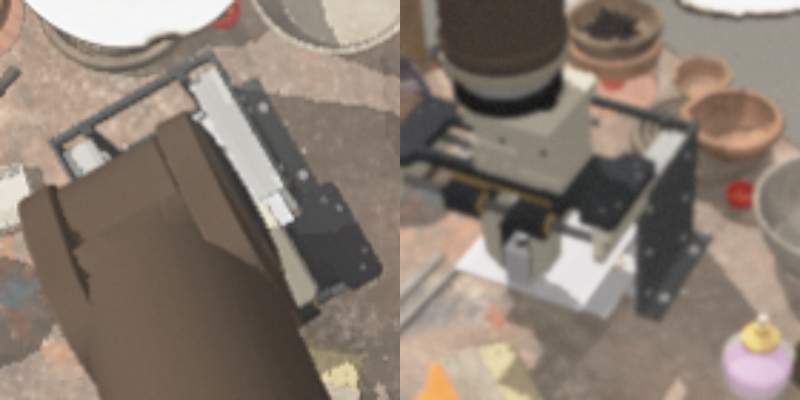

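The sheet is between the middle rails with no contact force. I'll advance to about 4 mm short and then lower it onto the rails.

>>> carry_out:
  plan:
    - [1.3,0.8,0,0,1.5]
    - [2.6,1.5,0,0,1.5]
    - [3.8,2.2,0,0,1.5]
    - [3.8,2.2,0,0,1.5]
    - [3.8,2.2,-0.3,0,1.5]
    - [3.8,2.2,-0.5,0,1.5]
    - [3.8,2.2,-0.7,0,1.5]
    - [3.8,2.2,-0.7,0,1.5]

```text
clock: 7.2
position: [0.5642, 0.2929, 0.1501]
ee_rot: [-0.782, 3.041, -0.002]
force: [0.0, -0.4, -1.4]
width: 0.236
```

>>> carry_out:
  plan:
    - [0,0,-0.1,0,1.5]
    - [0,0,-0.1,0,1.5]
    - [0,0,-0.1,0,1.5]

```text
clock: 7.5
position: [0.5642, 0.2929, 0.1498]
ee_rot: [-0.782, 3.041, -0.002]
force: [-3.0, -1.3, 4.7]
width: 0.237
```

>>> carry_out:
  plan:
    - [0.2,0.1,-0.1,0,1.5]
    - [0.4,0.2,-0.1,0,1.5]
    - [0.5,0.3,-0.1,0,1.5]
    - [0.5,0.3,-0.1,0,1.5]

```text
clock: 7.9
position: [0.5682, 0.2951, 0.1497]
ee_rot: [0.781, -3.042, 0.003]
force: [-8.9, -4.6, 13.3]
width: 0.232
```

>>> carry_out:
  plan:
    - [0,0,0.1,0,1.5]
    - [0,0,0.1,0,1.5]

```text
clock: 8.1
position: [0.5682, 0.2951, 0.151]
ee_rot: [-0.781, 3.043, -0.002]
force: [-0.4, 0.7, -0.8]
width: 0.236
```

>>> carry_out:
  plan:
    - [0.2,0.1,0,0,1.5]
    - [0.3,0.15,0,0,1.5]
    - [0.3,0.15,0,0,1.5]

```text
clock: 8.4
position: [0.5702, 0.2957, 0.1504]
ee_rot: [0.781, -3.04, 0.004]
force: [-5.5, -4.4, 2.4]
width: 0.234
```

>>> carry_out:
  plan:
    - [0.2,0.1,0,0,1.5]
    - [0.3,0.15,0,0,1.5]
    - [0.3,0.15,0,0,1.5]

```text
clock: 8.7
position: [0.571, 0.2955, 0.1498]
ee_rot: [0.779, -3.034, 0.008]
force: [-11.8, -7.8, 9.2]
width: 0.232
```

Run:
```python
from h import *
s=arm.observe();print(s["position"],s["force"],s["ft_torque"],s["width"],R.from_rotvec(s["ee_rot"]).as_matrix().round(4))
im,d,C=shot("top");im1,_,_=shot("scene");iw,_,_=shot("wrist")
cv2.imwrite("pics/s4.png",np.hstack([cv2.resize(im[110:250,110:250],(400,400)),cv2.resize(iw,(400,400))])[:,:,::-1])
```

```text
[0.57099008 0.29547068 0.14979798] [-11.7870556   -7.7524874    9.24625561] [-1.07189318  2.08361431  0.36732194] 0.2318482780080351 [[-0.8761 -0.482  -0.0079]
 [-0.482   0.8762 -0.007 ]
 [ 0.0103 -0.0023 -0.9999]]
```

View pics/s4.png

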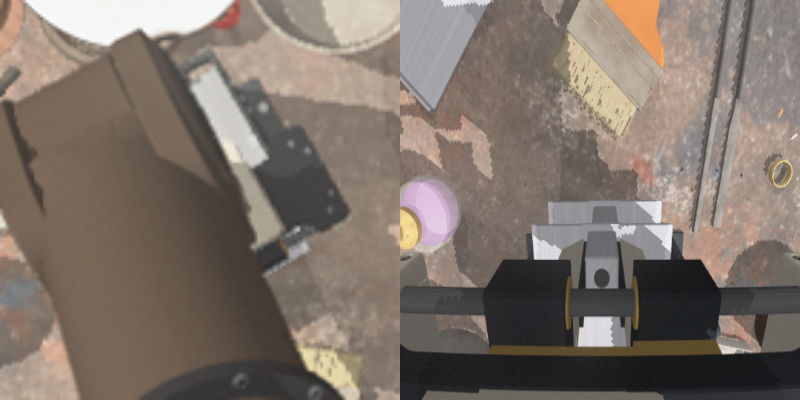

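Force is 14 N with under 1 mm of travel, so the sheet is against the stop. In the wrist view it sits parallel and centred above the lower sheet. Next I relax and let go.

>>> carry_out:
  plan:
    - [0,0,0,0,1.5]
    - [0,0,0,0,1.5]
    - [0,0,0,0,4.5]
    - [0,0,0,0,4.5]
    - [0,0,0,0,4.5]
    - [0,0,0,0,4.5]

```text
clock: 9.45
position: [0.5712, 0.2956, 0.1497]
ee_rot: [0.779, -3.034, 0.007]
force: [0.3, 0.3, -1.0]
width: 0.481
```

>>> carry_out:
  plan:
    - [0,0,1,0,4.5]
    - [0,0,3,0,4.5]
    - [0,0,5,0,4.5]
    - [0,0,7,0,4.5]
    - [-3,-1.7,8,0,4.5]
    - [-7,-4,8,0,4.5]
    - [-11,-6,8,0,4.5]
    - [-11,-6,8,0,4.5]

```text
clock: 10.25
position: [0.4557, 0.2322, 0.2296]
ee_rot: [0.778, -3.029, 0.009]
force: [-0.1, 1.1, 0.7]
width: 0.492
```

Run:
```python
from h import *
s=arm.observe();print(s["position"],s["force"],s["width"])
im,d,C=shot("wrist","w5.png");P=cloud(d,C)
x=np.array([.8734,.487]);y=np.array([-.487,.8734]);o=np.array([.6179,.3232])
a=(P[...,:2]-o)@x;b=(P[...,:2]-o)@y;z=P[...,2]
m=(z>.1)&(z<.114)&(abs(b)<.03)&(a<-.03)&(a>-.09)
v,u=np.nonzero(m);X=plane(np.c_[u,v],C,.108)[:,:2]-o;print("post",m.sum(),(X@x).min(),(X@x).max(),(X@y).min(),(X@y).max(),np.median(z[m]))
for nm,(lo,hi) in dict(mid=(.064,.08),low=(.018,.034)).items():
    m=(z>lo)&(z<hi)&(abs(b)<.06)&(a<.02)&(a>-.09)
    v,u=np.nonzero(m);X=plane(np.c_[u,v],C,(lo+hi)/2+.001)[:,:2]-o
    print(nm,m.sum(),(X@x).min(),(X@y).min(),(X@y).max())
    A=np.c_[a[m],b[m],np.ones(m.sum())];print(np.linalg.lstsq(A,z[m],rcond=None)[0])
```

```text
[0.45572675 0.23222774 0.22958319] [-0.11839277  1.10388548  0.73210428] 0.4919579005512285Traceback (most recent call last):
  File "<stdin>", line 7, in <module>
  File "h.py", line 18, in plane
    r=rays(uv,C);return C[3]+r*((z-C[3][2])/r[:,2])[:,None]
  File "h.py", line 15, in rays
    p=cv2.undistortPoints(np.array(uv,float).reshape(-1,1,2),C[0],C[1]).reshape(-1,2)
      ~~~~~~~~~~~~~~~~~~~^^^^^^^^^^^^^^^^^^^^^^^^^^^^^^^^^^^^^^^^^^^^^^
cv2.error: OpenCV(4.12.0) /io/opencv/modules/calib3d/src/undistort.dispatch.cpp:347: error: (-215:Assertion failed) CV_IS_MAT(_src) && CV_IS_MAT(_dst) && (_src->rows == 1 || _src->cols == 1) && (_dst->rows == 1 || _dst->cols == 1) && _src->cols + _src->rows - 1 == _dst->rows + _dst->cols - 1 && (CV_MAT_TYPE(_src->type) == CV_32FC2 || CV_MAT_TYPE(_src->type) == CV_64FC2) && (CV_MAT_TYPE(_dst->type) == CV_32FC2 || CV_MAT_TYPE(_dst->type) == CV_64FC2) in function 'cvUndistortPointsInternal'
```

View pics/w5.png

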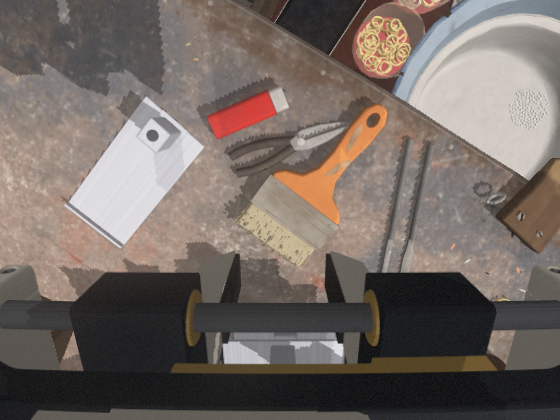

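The wrist camera looks back from the rack, with the narrow sheet undisturbed at (135,170). I'll move the arm clear and check with the fixed cameras.

>>> carry_out:
  plan:
    - [0,-5,4,0,4.5]
    - [0,-10,4,0,4.5]
    - [0,-15,4,0,4.5]
    - [0,-20,4,0,4.5]
    - [0,-25,4,0,4.5]
    - [0,-30,4,0,4.5]
    - [0,-30,4,0,4.5]

```text
clock: 11.0
position: [0.4598, -0.0717, 0.2717]
ee_rot: [0.769, -3.038, 0.011]
force: [0.6, -0.1, -0.2]
width: 0.49
```

```bash
cat > chk.py <<'E'
from h import *
import sys
im,d,C=shot("top");im1,d1,C1=shot("scene")
cv2.imwrite("pics/"+sys.argv[1],np.hstack([cv2.resize(im[110:250,110:250],(400,400)),cv2.resize(im1[70:220,190:340],(400,400))])[:,:,::-1])
x=np.array([.8734,.487]);y=np.array([-.487,.8734]);o=np.array([.6179,.3232])
for n,dd,c in(("top",d,C),("scene",d1,C1)):
    P=cloud(dd,c);a=(P[...,:2]-o)@x;b=(P[...,:2]-o)@y;z=P[...,2]
    for nm,lo,hi,zp,amax,A0 in(("post",.1,.115,.108,-.03,-.1),("lowsheet",.018,.034,.027,-.0,-.11),("mid",.066,.08,.073,.05,-.11)):
        m=(z>lo)&(z<hi)&(abs(b)<(.03 if nm=="post" else .062))&(a<amax)&(a>A0)
        v,u=np.nonzero(m)
        if len(v)<20: print(n,nm,len(v));continue
        X=plane(np.c_[u,v],c,zp)[:,:2]-o
        print(n,nm,len(v),"x",np.percentile(X@x,[1,50,99]).round(4),"y",np.percentile(X@y,[1,50,99]).round(4),"rect",cv2.minAreaRect((1000*np.c_[X@x,X@y]).astype(np.float32)))
        if nm=="mid": print("  plane",np.linalg.lstsq(np.c_[a[m],b[m],np.ones(m.sum())],z[m],rcond=None)[0].round(4))
E
python3 chk.py s6.png
```

```text
top post 109 x [-0.0685 -0.0573 -0.0464] y [-0.0135 -0.0028  0.0079] rect ((-57.50776672363281, -2.789548873901367), (22.546411514282227, 22.1227970123291), 1.1835932731628418)
top lowsheet 175 x [-0.0709 -0.0667 -0.0282] y [-0.0608 -0.0016  0.0604] rect ((-49.425048828125, -0.515594482421875), (43.4589958190918, 122.96060180664062), 0.6225178837776184)
top mid 2212 x [-0.0701 -0.014   0.0489] y [-0.0558  0.0026  0.0517] rect ((-10.54916763305664, -0.19434356689453125), (121.9407958984375, 123.21463775634766), 0.22162474691867828)
  plane [-0.002  -0.0014  0.0736]
scene post 120 x [-0.0759 -0.0622 -0.0482] y [-0.0157 -0.0038  0.0087] rect ((-62.09050750732422, -3.827526092529297), (28.4505672454834, 25.330089569091797), 1.9368529319763184)
scene lowsheet 615 x [-0.0732 -0.0523 -0.0055] y [-0.0545 -0.0113  0.0562] rect ((-50.14459991455078, -1.696533203125), (68.57703399658203, 120.24075317382812), 18.05642318725586)
scene mid 1691 x [-0.0729 -0.0178  0.0487] y [-0.0567  0.0036  0.0587] rect ((-10.985675811767578, -0.6360588073730469), (123.79725646972656, 125.32691955566406), 89.85948181152344)
  plane [-0.0009 -0.0024  0.0728]
```

View pics/s6.png

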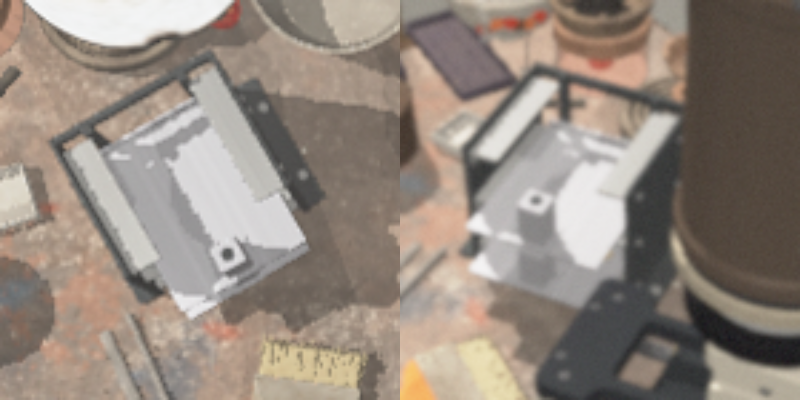

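The sheet looks level, with slopes of 0.002 or less and its top at about 73 mm. The measured post reads 1.5 mm short and about 1° off yaw. I'll nudge the post with closed fingers to make sure it is squarely home.

>>> carry_out:
  plan:
    - [1,5,0,0,0]
    - [2,10,0,0,0]
    - [3,15,0,0,0]
    - [4,20,0,0,0]
    - [5.5,25,0,0.013,0]
    - [7,30,0,0.013,0]
    - [7.6,34.7,0,0.013,0]
    - [7.6,34.7,0,0.013,0]
    - [7.6,34.7,-4,0.013,0]
    - [7.6,34.7,-8,0.013,0]
    - [7.6,34.7,-10,0.013,0]
    - [7.6,34.7,-10,0.013,0]
  squeeze: 20

```text
clock: 12.3
position: [0.5342, 0.2789, 0.1685]
ee_rot: [0.793, -3.026, 0.011]
force: [-0.4, 0.2, 0.5]
width: 0.007
```

>>> carry_out:
  plan:
    - [0.2,-0.4,-1,0,0]
    - [0.2,-0.4,-2.3,0,0]
    - [0.2,-0.4,-2.3,0,0]
    - [0.2,-0.4,-2.3,0,0]
    - [0.6,-0.1,-2.3,0,0]
    - [0.9,0.0,-2.3,0,0]
    - [0.9,0.0,-2.3,0,0]

```text
clock: 13.0
position: [0.544, 0.2794, 0.146]
ee_rot: [0.793, -3.027, 0.011]
force: [-0.5, -0.0, 0.3]
width: 0.006
```

>>> carry_out:
  plan:
    - [0.25,0.15,0,0,0]
    - [0.5,0.3,0,0,0]
    - [0.7,0.4,0,0,0]
    - [0.7,0.4,0,0,0]

```text
clock: 13.4
position: [0.5511, 0.2834, 0.1459]
ee_rot: [0.793, -3.027, 0.011]
force: [-0.1, 0.3, 0.9]
width: 0.012
```

>>> carry_out:
  plan:
    - [0.2,0.1,0,0,0]
    - [0.3,0.2,0,0,0]
    - [0.3,0.2,0,0,0]

```text
clock: 13.7
position: [0.5516, 0.2836, 0.1457]
ee_rot: [0.791, -3.021, 0.014]
force: [-12.0, -7.4, 11.6]
width: 0.004
```

>>> carry_out:
  plan:
    - [0.15,0.1,0,0,0]
    - [0.25,0.15,0,0,0]
    - [0.25,0.15,0,0,0]

```text
clock: 14.0
position: [0.5518, 0.2837, 0.1455]
ee_rot: [0.789, -3.015, 0.016]
force: [-10.2, -6.0, 11.1]
width: 0.004
```

The post doesn't move under 14 N, so the sheet is home. I'll back off and check.

>>> carry_out:
  plan:
    - [-1,-0.6,0,0,0]
    - [-3,-1.7,0,0,0]
    - [-5,-2.8,3,0,0]
    - [-8,-4.5,7,0,0]
    - [-9,-9,11,0,0]
    - [-9,-14,12,0,0]
    - [-9,-19,12,0,0]
    - [-9,-24,12,0,0]
    - [-9,-29,12,0,0]
    - [-9,-34,12,0,0]
    - [-9,-38,12,0,0]
    - [-9,-38,12,0,0]

```text
clock: 15.2
position: [0.461, -0.1032, 0.2661]
ee_rot: [0.775, -3.02, 0.02]
force: [0.4, 0.7, -0.2]
width: 0.004
```

```bash
python3 chk.py s7.png
```

```text
top post 110 x [-0.069  -0.0572 -0.0464] y [-0.0138 -0.0035  0.0077] rect ((-57.29102325439453, -2.8528013229370117), (21.754793167114258, 23.14532470703125), 86.7059097290039)
top lowsheet 175 x [-0.0709 -0.0667 -0.0278] y [-0.0608 -0.0016  0.0604] rect ((-49.270164489746094, -0.40335845947265625), (43.98421096801758, 122.96604919433594), 0.2222021371126175)
top mid 2224 x [-0.07   -0.014   0.0492] y [-0.0559  0.0026  0.0516] rect ((-10.071651458740234, -0.2990455627441406), (123.42706298828125, 122.95596313476562), 89.48855590820312)
  plane [-0.0011  0.0004  0.0736]
scene post 119 x [-0.0756 -0.0621 -0.0477] y [-0.0161 -0.0037  0.0086] rect ((-61.658409118652344, -3.94962215423584), (25.263097763061523, 28.3450927734375), 89.73624420166016)
scene lowsheet 703 x [-0.0733 -0.0521 -0.0054] y [-0.0584 -0.0175  0.0557] rect ((-51.85258102416992, -3.0179290771484375), (72.64390563964844, 121.69463348388672), 18.05642318725586)
scene mid 1682 x [-0.0729 -0.018   0.0478] y [-0.0568  0.0027  0.0584] rect ((-10.505867004394531, -1.436187744140625), (124.71076202392578, 126.25566101074219), 89.83684539794922)
  plane [-0.0038 -0.0004  0.0727]
```

View pics/s7.png

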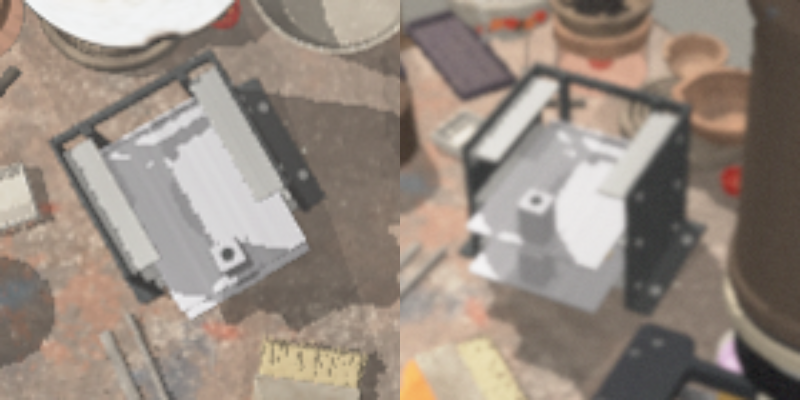

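The sheet is level on both rails. Its front edge at x≈−70 mm lines up with the lower sheet's, and it did not move under the push. I'll hand in.

```bash
python3 -c "
from cell import arm
print(arm.sign_off())"
```

```text
the job is handed in; nothing more can be done
None
```

The wide sheet is on the middle rails of the rack, pushed against the back stop and released. I gripped it by its post, slid it in lip first from the front, and lowered it onto the rails. After letting go, I nudged the post once more with closed fingers to be sure it was fully in. I handed in at about 15 s on the robot's clock.

**Last checks:**
- **Level:** the sheet's top reads about 73 mm, with a tilt of 0.004 or less in both directions.
- **At the stop:** its front edge reads −70 mm in the rack's axes, as it should. It moved less than 1 mm under a push of about 14 N.
- **Narrow sheet:** I never touched it, and it looked undisturbed in the wrist picture after release.

**Small disagreements:**
- **Post position:** the top camera puts the post 1.3 mm short of home and about 3 mm to the right of centre. That is within the calibration error and the 10 mm side play, but I can't rule out a small sideways offset.
- **Scene camera:** it reads the post about 6 mm short and 4 mm to the right. Its outline of the post came out oversized, so I relied on the top camera and the push.

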